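# Load a specimen canister into the reader

### The arm

A 6-joint arm with a two-finger parallel gripper is mounted at the origin on the work surface. World frame = base frame: x ahead of the robot, y to its left, z up, the work surface at z = 0. Lengths are in m, angles in rad, forces in N, time in s.
With the tool pointing down it reaches from about 0.275 to 1 m from the base axis. Payload 8.4 kg.
Tool frame: the origin (TCP) lies between the finger pads; the fingertips stand 8 mm ahead of it and the grasp point (between the pads) lies 11 mm behind it; z points along the fingers, y is the direction in which the jaws open and shut (so a half turn about z gives the same grasp; the last joint's range is limited). The gripper opens to 85 mm and grips with 20 to 120 N. Pads are 22 mm wide; open, the fingers measure 114 mm over their backs; the gripper's body (76 mm by 85 mm) begins 54 mm behind the grasp point. The pads swing forward as they close: fully open they stand 13 mm farther back than shut.
Start: joints at [1.175, 0.353, 1.633, -0, 1.155, -0.002], TCP at [0.24, 0.577, 0.239] pointing down, gripper open.
Joint ranges: [-2.63, 2.63], [-0.92, 2.1], [0.06, 2.66], [-1.3, 4.44], [0, 2.69], [-3.02, 3.02]. Speed limits (rad/s): [2.22, 2.22, 2.79, 3.14, 3.14, 3.14].

### API

Orientations are given as a 3x3 rotation matrix whose columns are the frame's x, y, z axes.
In Python, from bench import status, grab_frame, camera_info, ticket gives the robot as it stands. The module is installed in compiled form; this text tells all that it offers.
- The arm moves only by the tool jog_arm, never from a script. Its argument "rows" is a list that holds one entry, the list of rows, each a list of 5 numbers: the opening, from 0 (shut) to 1 (fully open), then the shift along the tool's x, y, z in mm, then the turn about the tool's z in degrees. A call has 1 to 12 rows; each row shifts and turns the commanded pose from where the row before left it, along the tool's axes as they then stand; what a row does not reach is not made up. A row lasts 1/10 s, in which the tool goes at most 50 mm and 8.59 degrees, less where a joint would pass 70% of its speed; a pose out of reach is approached as far as the arm can. A call with a gripper value outside its range is refused whole. The fingers move at their own pace and stop on an object; the grip force is fixed at half the most. Time passes only in rows, so rows that do not move let the fingers close. It gives the time, the measured TCP pose, the force and the opening at its end, in the units of the state.
- status.get_state(): the state, without advancing time (a new reading comes with each control period).
- grab_frame(name): name is "scene" or "top" or "wrist"; returns the picture (480x640x3 uint8, red, green, blue); there is no depth.
- camera_info(name): a dict with "K" (3x3 intrinsics, pixels), "R" (3x3) and "t" (3): a world point X has camera coordinates R X + t. Camera axes: x right, y down, z forward; pixel columns grow to the right and rows downward; lengths in m; the calibration is good to about 2 mm. A picture is of the moment at which its call begins: read the wrist's pose just before it. camera_info takes no time and is no camera call; for the wrist camera it gives the pose at the moment of the call.
- ticket.finish_job(): hands the job in, once; it reports no verdict.
The state is a dict: "time": time; "joint_pos": joint angles; "qvel": joint speeds; "effort": joint torques, N m; "tool_pos": TCP position; "ee_rot": TCP orientation; "force": force on the tool from outside, world axes, zero at the start; "ft_torque": the same for the moment, N m; "width": finger opening in m.
Only numpy, scipy, OpenCV 4.12 (cv2) and the standard library are available. Lean on these libraries where they do the work, as an engineer would, in place of code of your own. Each camera call takes 0.05 s, during which the arm holds its last target.

### The job

Lay the long metal canister in the reader's open V-shaped channel, in front of the dust flap, and let go so that it settles and centres itself. Then slide it along the channel through the flap until it has pushed the plate inside fully back against its stop, and only then swing the clamp arm down across the canister and leave it. Work gently: do not drop or ram the canister, and leave the other things on the bench where they are.

Things in the scene. Friction and masses are not known exactly. Their poses are not given: they have to be found in the camera images.
- canister_center (a point): Centre of the canister: plain aluminium cylinder with two dark bands, 44 mm in diameter, 170 mm long, 0.25 to 0.5 kg, ends flat and alike; x is its axis (it may roll about it). It first lies level, axis 45 mm above the bench, on a low grey rest: two V saddles 35 mm wide near its ends, the middle 50 mm free beneath down to a 6 mm base plate 60 mm wide.
- reader: Reader fixed to the bench: grey base plate (10 mm thick, 130 mm wide), aluminium V-rail, white hood. Origin on the bench under the rail's middle line; x along the channel towards the hood, y across it towards the clamp's hinge, z up. The hood spans x = 80 to 203 mm, y = -64 to 64 mm, 150 mm high; its mouth at x = 80 is 68 mm wide, closed by the dust flap.
- channel (a point): Good place for the canister's centre when laid in, clear of flap and clamp: x = -55, y = 0, z = 85 mm in the reader's frame, same axes. The V-rail (90 degrees, 40 mm wide overall, top edges 71 mm above the bench, free on both sides down to the base plate) runs from x = -150 to 180 mm, open up to the flap. A canister lying in it has its axis at y = 0, z = 85 mm.
- flap (a joint): Angle of the dark dust flap (50 mm wide, 46 mm high, hinged along its top edge 119 mm above the bench at x = 83 mm of the reader), rad: 0 hanging shut, growing as it is pushed into the hood; about 1.3 when it rests on the canister. A weak spring shuts it (under 2 N to push open).
- seat (a joint): Travel of the plate in the hood, m: 0 to 0.004 at first, 0.010 fully back at a hard stop; stays where pushed (2.5 N, besides 2 to 6 N to slide the canister past the flap). It faces the canister's front end. Its place differs each time by up to 24 mm, unseen, to be found by feel: fully back its face is at x = 138 to 162 mm of the reader. 12 to 18 N on the canister's rear end drives it home.
- clamp (a joint): Angle of the steel clamp arm, rad: 0 level across the channel, growing as it opens, at most 2.0; 1.5 to 1.9 (about upright) at first. Stays where left (friction 0.12 N m, about 2 N at its end); rests on the canister at about 0.02. Push it over from its outer (+y) side, then down.
- clamp_end (a point): Point on the upper (when open: outer) face of the clamp arm, 75 mm from its hinge. The arm is a flat bar 22 mm wide, 10 mm thick, 85 mm long, with a rubber pad 5 mm proud of its under side. Its hinge line is parallel to the channel at y = 45, z = 116 mm and its middle line at x = 45 mm in the reader's frame.
- rack: Bystander, to be left alone: a black rack of capped sample tubes, 74 x 118 mm and 94 mm high. Origin at the centre of its underside.
- jar: Bystander, to be left alone: an upright lidded jar, 64 mm across and 85 mm high. Origin at the centre of its underside.
- spare: Bystander, to be left alone: a thinner metal cylinder, 32 mm across and 110 mm high, standing upright. Origin at the centre of its underside.
- driver: Bystander, to be left alone: a small screwdriver with a blue handle, 140 mm long, lying on the bench. Origin at the middle of its length, at its underside.
Not all that is in view belongs to the job. What is shaped like the part that bears canister_center but blue or green is not meant.

How it is judged:
By the outcome, as a careful person would: the job done as asked, in the order asked, and still so for the second after the job is handed in, with the robot touching nothing.
It also fails if it takes over 72 s, if anything falls off the work surface, if the arm or the gripper's body presses on something with over 40 N, if the wrist force passes 120 N, or if a joint passes its speed limit or range.

## Working session

There is one attempt and no reset: what is moved stays moved. The work goes in short steps, Python scripts to look and compute and a tool call to move; the robot and the scene stay as the last step left them, time stands still between calls to the robot, and variables do not carry over. Pictures are saved under pics/ and viewed, and the job is handed in when it is done.

Besides the shell and the picture viewer there is one more tool, called after "Request:" by a JSON object that holds its "op" and its "data". jog_arm: Moves the arm, as the interface text tells. Its arguments: {"type":"object","properties":{"rows":{"type":"array"}},"required":["rows"]}

```bash
ls; mkdir -p pics
python3 - <<'E'
from bench import status, grab_frame, camera_info
import cv2
s=status.get_state(); print(s)
for n in ["scene","top","wrist"]:
    im=grab_frame(n); cv2.imwrite(f"pics/{n}0.png",im[:,:,::-1]); print(n,camera_info(n))
E
```

```text
pics
{'time': 0.0, 'joint_pos': array([ 1.17461814e+00,  3.53608364e-01,  1.63416338e+00,  1.71944936e-05,
        1.15518172e+00, -2.39515541e-03]), 'qvel': array([ 0.00102584,  0.00074003,  0.00012898,  0.00137631, -0.00179243,
       -0.0005578 ]), 'effort': array([-3.45317876e-04, -6.05244040e+01, -3.42081642e+01,  3.84405894e-05,
        9.26877226e-03,  1.86743557e-05]), 'tool_pos': array([0.23961235, 0.57673106, 0.238574  ]), 'ee_rot': array([[-9.23461507e-01,  3.83690701e-01, -5.39642980e-04],
       [ 3.83691080e-01,  9.23460662e-01, -1.24933578e-03],
       [ 1.89805424e-05, -1.36076970e-03, -9.99999074e-01]]), 'force': array([ 0.93655322, -0.58117738,  0.22169127]), 'ft_torque': array([-0.01914426,  0.04619331, -0.02560659]), 'width': 0.08544749726279559}
scene {'K': array([[527.61791882,   0.        , 331.39066647],
       [  0.        , 527.61791882, 233.94932033],
       [  0.        ,   0.        ,   1.        ]]), 'R': array([[ 0.70267681,  0.71150849,  0.00098429],
       [ 0.52915333, -0.52165935, -0.66922961],
       [-0.47564909,  0.47077297, -0.74305501]]), 't': array([-0.29684232, -0.25255662,  1.38441453])}
top {'K': array([[579.40915499,   0.        , 316.23613764],
       [  0.        , 579.40915499, 233.260341  ],
       [  0.        ,   0.        ,   1.        ]]), 'R': array([[-0.02335863, -0.99970257,  0.00701044],
       [-0.98318744,  0.02170134, -0.18130503],
       [ 0.18109897, -0.01112761, -0.98340192]]), 't': array([-0.10750708,  0.50579352,  1.25498585])}
wrist {'K': array([[373.6586381 ,   0.        , 317.80416641],
       [  0.        , 373.6586381 , 238.89260488],
       [  0.        ,   0.        ,   1.        ]]), 'R': array([[ 0.38290154,  0.92378718, -0.00191424],
       [ 0.87777968, -0.36318448,  0.31240976],
       [ 0.28790491, -0.12130246, -0.94994551]]), 't': array([-0.62345915, -0.04190572,  0.37855583])}
```

View pics/scene0.png

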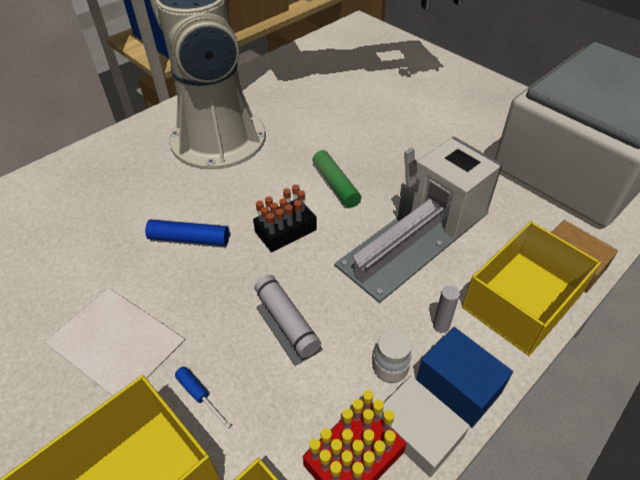

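View pics/top0.png

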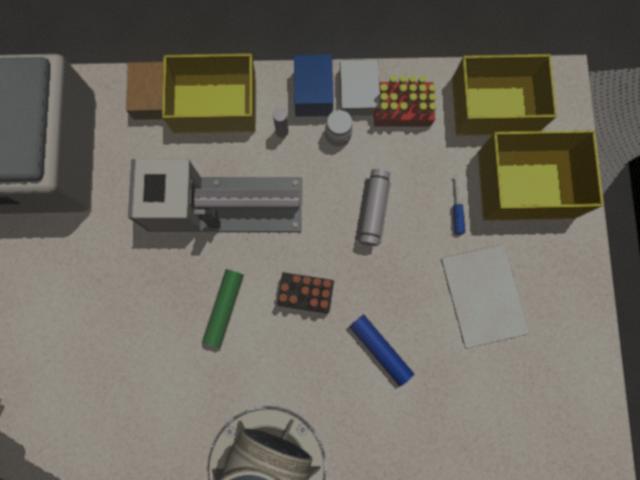

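View pics/wrist0.png

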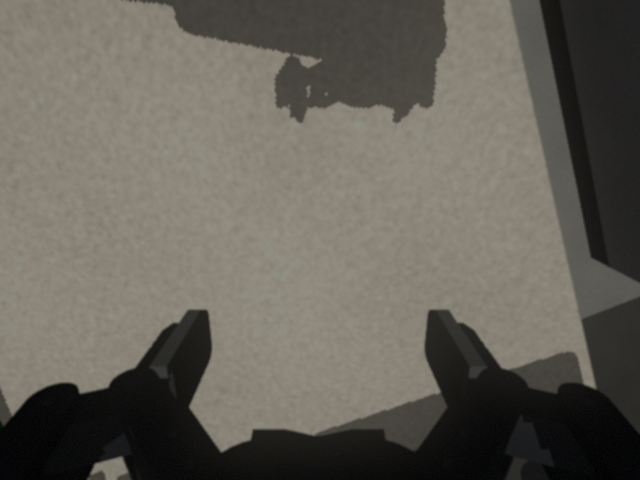

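The scene view shows the reader with its hood at about (455,190) and the canister at (288,318). In the top view the candidates are the grey cylinder with dark bands at (374,207), the blue one at (382,350) and the green one at (223,310). Only the grey one fits: it is aluminium with two bands. The spare at (281,122) is upright and thin. I'll confirm with an enlarged crop.

Run:
```python
import cv2
im=cv2.imread("pics/top0.png")
a=cv2.resize(im[150:265,330:450],None,fx=5,fy=5,interpolation=cv2.INTER_CUBIC); cv2.imwrite("pics/c1.png",cv2.convertScaleAbs(a,alpha=1.6))
a=cv2.resize(im[145:245,120:310],None,fx=4,fy=4,interpolation=cv2.INTER_CUBIC); cv2.imwrite("pics/c2.png",cv2.convertScaleAbs(a,alpha=1.6))
im=cv2.imread("pics/scene0.png")
a=cv2.resize(im[130:310,320:510],None,fx=3.3,fy=3.3,interpolation=cv2.INTER_CUBIC); cv2.imwrite("pics/c3.png",cv2.convertScaleAbs(a,alpha=1.3))
```

```text
(no output)
```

View pics/c1.png

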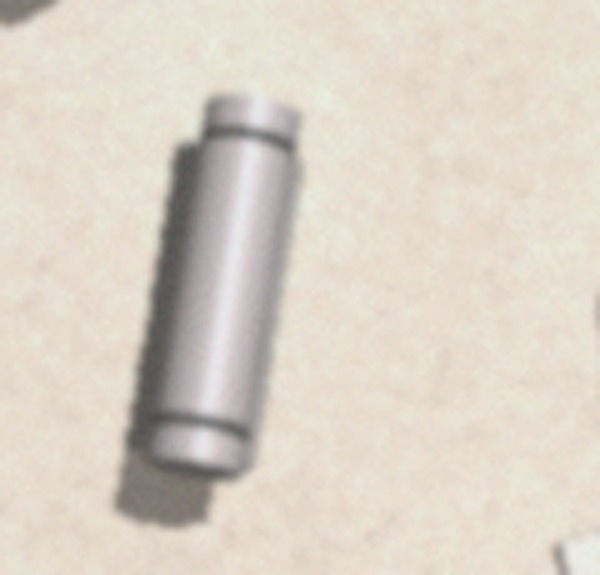

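View pics/c2.png

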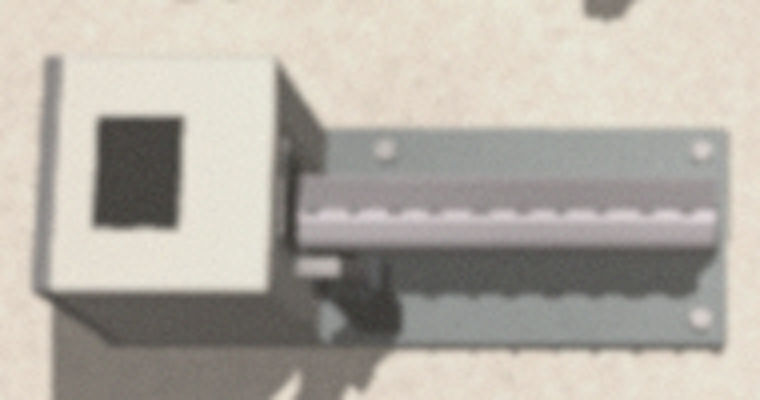

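View pics/c3.png

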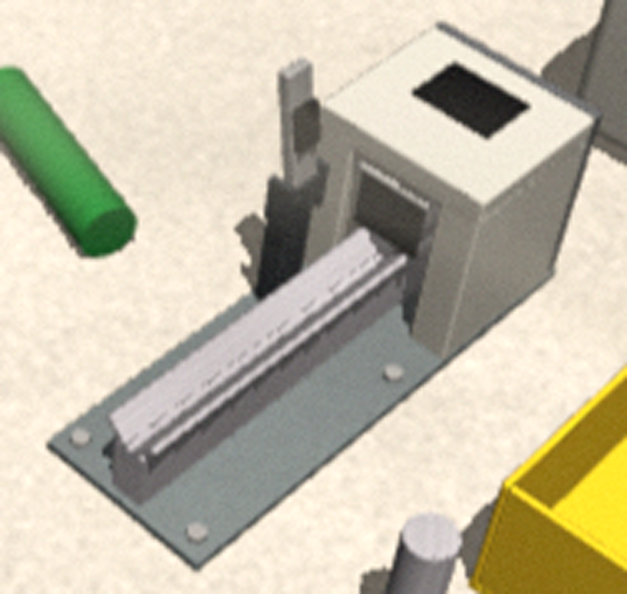

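The crop confirms the canister: plain aluminium with two dark bands, ends at about (381,169) and (370,243) in the top view. c2 and c3 show the hood, the V-rail and the upright clamp at the rail's robot side. Next I fit poses from these points.

```bash
cat > h.py <<'E'
import numpy as np, cv2
from bench import status, grab_frame, camera_info
from scipy.optimize import least_squares
def proj(c,X):
    X=np.atleast_2d(X)@np.array(c["R"]).T+c["t"]; p=X@np.array(c["K"]).T; return p[:,:2]/p[:,2:]
def Rz(a): return np.array([[np.cos(a),-np.sin(a),0],[np.sin(a),np.cos(a),0],[0,0,1]])
def place(p,X): return np.atleast_2d(X)@Rz(p[2]).T+[p[0],p[1],p[3] if len(p)>3 else 0]
def ray(c,u,z):
    R=np.array(c["R"]);o=-R.T@c["t"]; d=R.T@np.linalg.inv(c["K"])@[u[0],u[1],1]; return o+d*(z-o[2])/d[2]
def cyl(p,r=.022,L=.17,zc=.045,n=40):
    a=np.linspace(0,2*np.pi,n); P=[]
    for s in(-L/2,L/2): P.append(np.c_[np.full(n,s),r*np.cos(a),r*np.sin(a)+zc])
    return place(p,np.vstack(P))
E
python3 - <<'E'
from h import *
T=camera_info("top");S=camera_info("scene")
print("camT",-T["R"].T@T["t"],"camS",-S["R"].T@S["t"])
tp=[((301.75,177.5),None,-65,10),((301.25,232),None,65,10),((189.5,159.5),80,-64,150),((187.5,218),80,64,150),((299,190),-150,-20,71),((298.75,206.25),-150,20,71)]
sp=[((466.4,192.7),80,-64,150),((418.5,161.5),80,64,150),((501.8,166.4),203,-64,150),((453.3,137.6),203,64,150),((354.2,255.8),-150,20,71),((367,266.4),-150,-20,71)]
def f(p,which=3):
    r=[]
    if which&1:
      for u,x,y,z in tp[2:]: r+=list(proj(T,place(p,[x/1e3,y/1e3,z/1e3]))[0]-u)
    if which&2:
      for u,x,y,z in sp: r+=list(proj(S,place(p,[x/1e3,y/1e3,z/1e3]))[0]-u)
    return np.array(r)
for w in(1,2,3):
    q=least_squares(f,[.5,.1,1.57],args=(w,),loss='soft_l1'); print(w,q.x,np.degrees(q.x[2])); print(f(q.x,w).round(1))
# canister
tc=np.array([[207,97],[301,102],[250,470],[147,460]])/5+[330,150]
def g(p):
    h=cv2.convexHull(proj(T,cyl(p)).astype(np.float32)); 
    # signed distances of observed corners to hull + corner dist via directions
    h=h[:,0];m=tc.mean(0);r=[]
    ax=(tc[2]+tc[3]-tc[0]-tc[1]);ax/=np.linalg.norm(ax);n=np.array([-ax[1],ax[0]])
    hp=h-m;tq=tc-m
    r=[(hp@ax).max()-(tq@ax).max(),(hp@ax).min()-(tq@ax).min()]
    # side lines: at near each end
    for c in tq:
        s=np.sign(c@n); a=c@ax*0.8
        # cross-section of hull at a
        H=np.vstack([hp,hp[:1]]); xs=[]
        for i in range(len(h)):
            a0,a1=H[i]@ax,H[i+1]@ax
            if (a0-a)*(a1-a)<0: t=(a-a0)/(a1-a0); xs.append((H[i]+t*(H[i+1]-H[i]))@n)
        tgt=[q for q in tq if np.sign(q@n)==s]
        (q0,q1)=tgt; t=(a-q0@ax)/((q1-q0)@ax); tg=(q0+t*(q1-q0))@n
        r.append((max(xs) if s>0 else min(xs))-tg)
    return np.array(r)
x0=ray(T,tc.mean(0),.055); print(x0)
q=least_squares(g,[x0[0],x0[1],-.14]); print(q.x,q.fun.round(2))
S_=proj(S,cyl(q.x)); im=cv2.imread("pics/scene0.png")
cv2.polylines(im,[cv2.convexHull((S_*8).round().astype(np.int32))],True,(0,0,255),1,cv2.LINE_AA,3)
im2=cv2.imread("pics/top0.png")
cv2.polylines(im2,[cv2.convexHull((proj(T,cyl(q.x))*8).round().astype(np.int32))],True,(0,0,255),1,cv2.LINE_AA,3)
cv2.imwrite("pics/ov1.png",np.hstack([cv2.resize(im[260:370,240:340],None,fx=4,fy=4),cv2.resize(im2[155:265,330:430],None,fx=4,fy=4)]))
E
```

```text
camT [ 0.26750197 -0.10448651  1.32661207] camS [ 1.0007209  -0.57228764  0.85996997]
1 [0.5832018  0.06755877 1.5459066 ] 88.57392367546312
[ 0.  -0.4 -0.5  0.5  0.2 -0.7  0.3  0.5]
2 [0.58876467 0.0642511  1.54605454] 88.58239986838777
[ 0.8 -0.2 -1.4 -0.2  1.9 -2.2  0.8 -1.5 -2.4  0.5 -0.3  1.8]
3 [0.58571366 0.06682242 1.54631025] 88.59705108968284
[ 0.4 -1.5 -0.1 -0.7  0.5 -1.8  0.6 -0.6  0.3 -1.7 -1.8 -1.5  1.4 -3.5
  0.3 -2.6 -2.6 -1.  -0.6  0.1]
[ 0.56013601 -0.25321335  0.055     ]Traceback (most recent call last):
  File "<stdin>", line 37, in <module>
    return func(*args, **kwargs)
    result = trf(vector_fun.fun, vector_fun.jac, x0, f0, J0, lb, ub, ftol, xtol,
                 gtol, max_nfev, x_scale, loss_function, tr_solver,
                 tr_options.copy(), verbose, callback=callback_wrapped)
    return trf_no_bounds(
        fun, jac, x0, f0, J0, ftol, xtol, gtol, max_nfev, x_scale,
        loss_function, tr_solver, tr_options, verbose, callback=callback)
    f_new = fun(x_new)
    self._update_fun()
    ~~~~~~~~~~~~~~~~^^
    self.f = self.fun_wrapped(xp_copy(self.x))
             ~~~~~~~~~~~~~~~~^^^^^^^^^^^^^^^^^
    return np.atleast_1d(self.fun(x))
                         ~~~~~~~~^^^
    return self.f(x, *self.args, **self.kwargs)
           ~~~~~~^^^^^^^^^^^^^^^^^^^^^^^^^^^^^^
  File "<stdin>", line 34, in g
ValueError: min() iterable argument is empty
```

Request:
{"op": "jog_arm", "data": {"rows": [[[1,-34,-35.8,0,0],[1,-34,-35.8,0,0],[1,-34,-35.8,0,0],[1,-34,-35.8,0,0],[1,-34,-35.8,0,0],[1,-34,-35.8,0,0],[1,-34,-35.8,0,0],[1,-34,-35.8,0,0],[1,-34,-35.8,0,0],[1,-34,-35.8,0,0],[1,-34,-35.8,0,0],[1,-34,-35.8,0,0]]]}}

```text
time: 1.35
tool_pos: [0.452, 0.0219, 0.2394]
ee_rot: [[-0.923, 0.384, 0.0], [0.384, 0.923, 0.0], [-0.0, 0.0, -1.0]]
force: [1.3, -0.3, -0.1]
width: 0.0851
```

Request:
{"op": "jog_arm", "data": {"rows": [[[1,-34,-35.8,0,0],[1,-34,-35.8,0,0],[1,-34,-35.8,0,0],[1,-34,-35.8,0,0],[1,-34,-35.8,0,0],[1,-34,-35.8,0,0],[1,0,0,0,-7],[1,0,0,0,-7],[1,0,0,0,0],[1,0,0,0,0]]]}}

```text
time: 2.35
tool_pos: [0.5575, -0.2526, 0.2391]
ee_rot: [[-0.988, 0.152, -0.0], [0.152, 0.988, 0.0], [0.0, 0.0, -1.0]]
force: [-0.6, 0.4, -0.0]
width: 0.0858
```

Run:
```python
from h import *
import pickle
s=status.get_state(); c=camera_info("wrist"); im=grab_frame("wrist"); cv2.imwrite("pics/w1.png",im[:,:,::-1]); pickle.dump((s,c),open("w1.pkl","wb"))
t=grab_frame("top");cv2.imwrite("pics/top1.png",t[:,:,::-1])
print(s['time'],s['tool_pos'],s['ee_rot'].round(4),s['joint_pos'].round(3),s['force'])
```

```text
2.35 [ 0.55753773 -0.2525899   0.23907312] [[-9.883e-01  1.523e-01 -4.000e-04]
 [ 1.523e-01  9.883e-01  2.000e-04]
 [ 4.000e-04  1.000e-04 -1.000e+00]] [-0.428  0.334  1.662  0.     1.146 -1.846] [-0.56103519  0.38649057 -0.01737225]
```

View pics/w1.png

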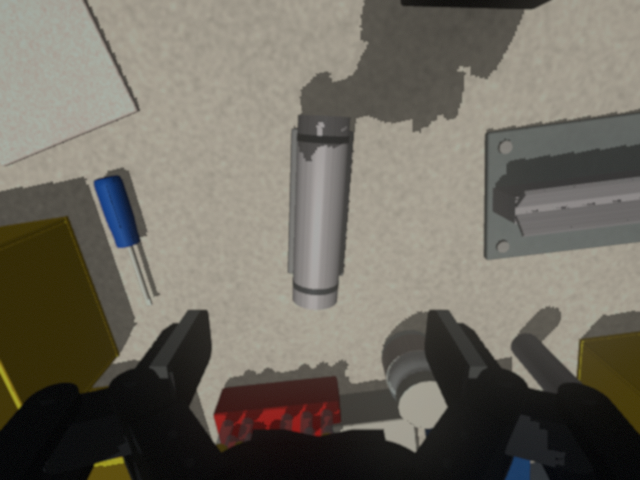

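View pics/top1.png

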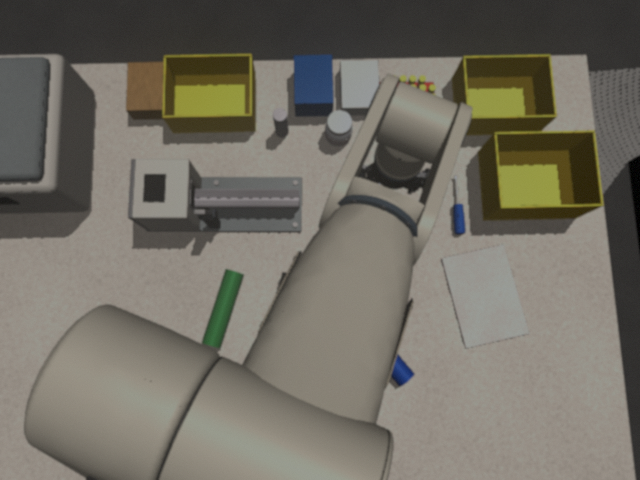

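Run:
```python
import cv2
im=cv2.imread("pics/w1.png")
cv2.imwrite("pics/c4.png",cv2.convertScaleAbs(cv2.resize(im[105:320,250:390],None,fx=2.75,fy=2.75,interpolation=cv2.INTER_CUBIC),alpha=1.5))
```

```text
(no output)
```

View pics/c4.png

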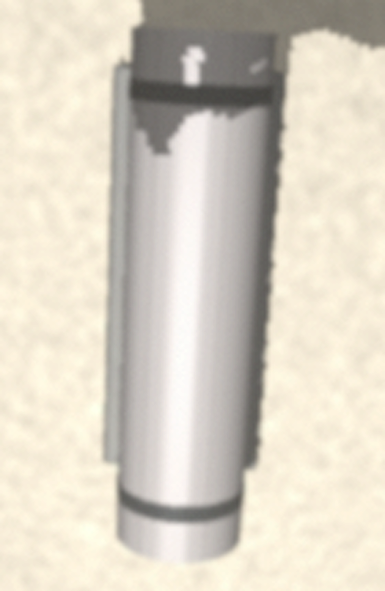

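```bash
cat >> h.py <<'E'
def fitcyl(cs,obs,p0,zc=.045,L=.17,r=.022):
    def f(p):
        o=[]
        for c,O in zip(cs,obs):
            h=cv2.convexHull(proj(c,cyl(p,zc=zc,L=L,r=r,n=80)).astype(np.float32))
            o+=[cv2.pointPolygonTest(h,(float(a),float(b)),True) for a,b in O]
        return np.array(o)
    q=least_squares(f,p0,diff_step=1e-3,x_scale=[.01,.01,.05]); return q.x,q.fun.round(2)
E
python3 - <<'E'
from h import *
import pickle
s,c=pickle.load(open("w1.pkl","rb")); T=camera_info("top")
W=np.array([[132,60],[129.5,150],[124,330],[120,450],[117,525],[276,60],[270,150],[257,330],[247,450],[241,525],[178,560],[205,28],[160,558],[230,28]])/2.75+[250,105]
tc=np.array([[203,130],[180,260],[163,370],[297,150],[280,260],[265,370],[254,93],[195,473]])/5+[330,150]
for w in ([c],[W]),([T],[tc]),([c,T],[W,tc]):
    print(fitcyl(w[0],w[1],[.56,-.253,-.14]))
E
```

```text
(array([ 0.56184831, -0.25269759, -0.20245642]), array([ 0.01,  0.17,  0.3 ,  0.26,  0.06,  0.31,  0.05, -0.11,  0.27,
        0.41,  1.06,  0.97,  0.99,  0.48]))
(array([ 0.56148769, -0.25465909, -0.19354409]), array([ 0.1 , -0.32, -0.2 , -0.01, -0.  , -0.39,  0.29,  0.28]))
(array([ 0.56181097, -0.25285431, -0.20265352]), array([ 0.19,  0.34,  0.48,  0.44,  0.24,  0.14, -0.13, -0.29,  0.09,
        0.23,  1.05,  0.98,  1.01,  0.49,  0.62,  0.45,  0.79, -0.55,
       -0.75, -1.35,  0.3 ,  0.29]))
```

The canister centre is at (0.5617, -0.2533), yaw -11.5°. The wrist and top fits agree to 2 mm. I'll grip 10 mm beyond centre, on the far side from the robot, so the camera stays clear of the clamp later.

Request:
{"op": "jog_arm", "data": {"rows": [[[1,0,0,0,2.75],[1,-14.3,0,35,0],[1,0,0,40,0],[1,0,0,40,0],[1,0,0,30,0],[1,0,0,25,0],[1,0,0,15,0],[1,0,0,10,0],[1,0,0,5,0],[1,0,0,3,0],[1,0,0,0,0]]]}}

```text
time: 3.55
tool_pos: [0.5722, -0.2557, 0.0369]
ee_rot: [[-0.981, 0.196, 0.001], [0.196, 0.981, -0.0], [-0.001, -0.0, -1.0]]
force: [0.4, 0.6, 0.6]
width: 0.0854
```

Run:
```python
from h import *
s=status.get_state(); im=grab_frame("wrist"); cv2.imwrite("pics/w2.png",cv2.convertScaleAbs(im[:,:,::-1],alpha=1.5))
print(s['time'],s['tool_pos'],s['ee_rot'].round(4),s['force'])
```

```text
3.55 [ 0.57215824 -0.25573886  0.03685785] [[-9.805e-01  1.963e-01  9.000e-04]
 [ 1.963e-01  9.805e-01 -4.000e-04]
 [-9.000e-04 -2.000e-04 -1.000e+00]] [0.36885492 0.5550845  0.60455272]
```

View pics/w2.png

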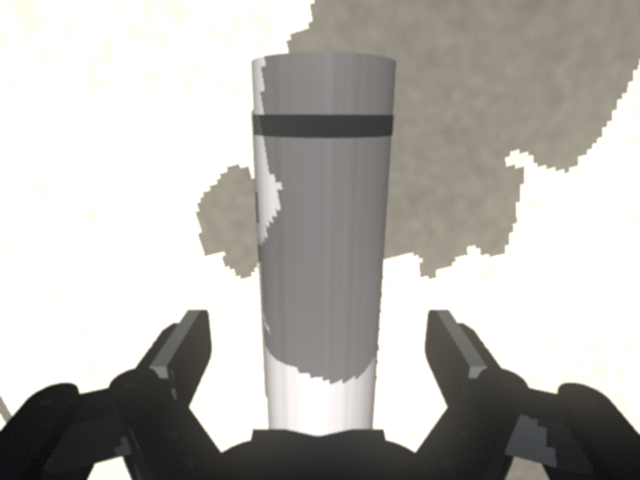

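The wrist view shows the canister centred between the fingers, with its axis at column ~320. Closing now.

Request:
{"op": "jog_arm", "data": {"rows": [[[0,0,0,0,0],[0,0,0,0,0],[0,0,0,0,0],[0,0,0,0,0],[0,0,0,0,0],[0,0,0,0,0],[0,0,0,0,0],[0,0,0,0,0]]]}}

```text
time: 4.4
tool_pos: [0.5722, -0.2546, 0.0372]
ee_rot: [[-0.98, 0.197, 0.001], [0.197, 0.98, 0.001], [-0.0, 0.001, -1.0]]
force: [-0.7, 6.8, 7.5]
width: 0.0425
```

Request:
{"op": "jog_arm", "data": {"rows": [[[0,0,0,-2,0],[0,0,0,-5,0],[0,0,0,-10,0],[0,0,0,-20,0],[0,0,0,-25,0],[0,0,0,-30,0],[0,0,0,-30,0],[0,0,0,-25,0],[0,0,0,-10,0],[0,0,0,0,0]]]}}

```text
time: 5.4
tool_pos: [0.5724, -0.256, 0.195]
ee_rot: [[-0.981, 0.196, 0.003], [0.196, 0.981, -0.001], [-0.003, -0.001, -1.0]]
force: [0.4, -0.4, -3.5]
width: 0.0421
```

Run:
```python
from h import *
s=status.get_state(); im=grab_frame("wrist"); cv2.imwrite("pics/w3.png",cv2.convertScaleAbs(im[:,:,::-1],alpha=1.5))
im=grab_frame("scene"); cv2.imwrite("pics/s3.png",im[:,:,::-1])
print(s['time'],s['tool_pos'],s['ee_rot'].round(4),s['force'],s['ft_torque'],s['width'])
```

```text
5.4 [ 0.5724248  -0.25598647  0.19497144] [[-9.805e-01  1.963e-01  2.700e-03]
 [ 1.963e-01  9.805e-01 -1.300e-03]
 [-2.900e-03 -7.000e-04 -1.000e+00]] [ 0.37390388 -0.44393725 -3.4955632 ] [ 0.03572489 -0.10150788 -0.07828656] 0.04210364217093579
```

View pics/w3.png

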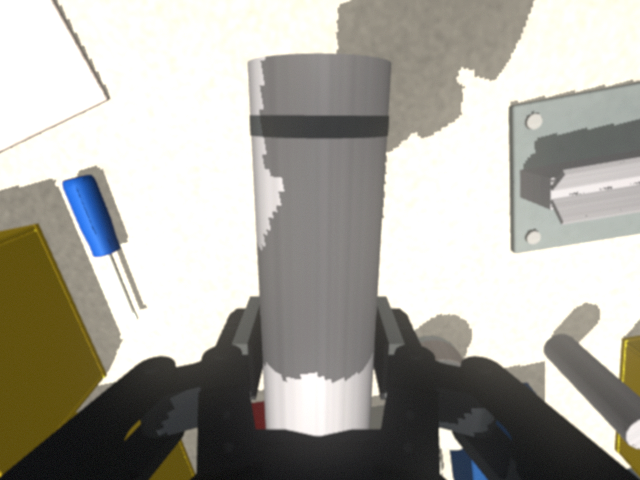

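View pics/s3.png

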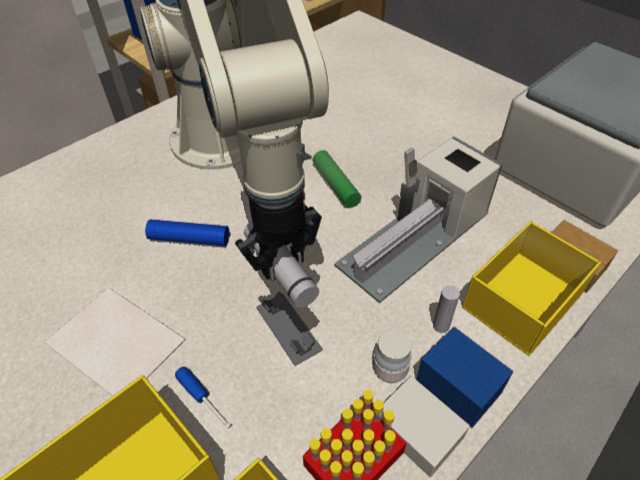

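The canister is held level with width 42 mm, the weight reads 3.5 N, and the rest stayed put in the scene view. Next I turn to the reader's axis and look.

Request:
{"op": "jog_arm", "data": {"rows": [[[0,0,0,0,4],[0,0,0,-5,8],[0,0,0,-10,8],[0,0,0,-10,8],[0,0,0,-5,8],[0,0,0,0,8],[0,0,0,0,8],[0,0,0,0,8],[0,0,0,0,8],[0,0,0,0,8],[0,0,0,0,4.1]]]}}

```text
time: 6.6
tool_pos: [0.5708, -0.2551, 0.221]
ee_rot: [[0.03, 1.0, -0.003], [1.0, -0.03, 0.001], [0.001, -0.003, -1.0]]
force: [0.4, -0.3, -3.2]
width: 0.0422
```

Request:
{"op": "jog_arm", "data": {"rows": [[[0,15,1,0,0],[0,30,2,0,0],[0,40,2,0,0],[0,40,2,0,0],[0,35,1,0,0],[0,15,0,0,0],[0,0,0,0,0],[0,0,0,0,0]]]}}

```text
time: 7.4
tool_pos: [0.5838, -0.0808, 0.2227]
ee_rot: [[0.023, 1.0, -0.001], [1.0, -0.023, -0.0], [-0.0, -0.001, -1.0]]
force: [0.8, -0.5, -3.6]
width: 0.0423
```

Run:
```python
from h import *
import pickle
s=status.get_state(); c=camera_info("wrist"); im=grab_frame("wrist"); cv2.imwrite("pics/w4.png",im[:,:,::-1]); pickle.dump((s,c),open("w4.pkl","wb"))
print(s['time'],s['tool_pos'],s['ee_rot'].round(4),s['joint_pos'].round(3),s['force'],s['ft_torque'])
```

```text
7.4 [ 0.58375585 -0.0807984   0.22266087] [[ 2.280e-02  9.997e-01 -1.000e-03]
 [ 9.997e-01 -2.280e-02 -4.000e-04]
 [-4.000e-04 -1.000e-03 -1.000e+00]] [-1.400e-01  3.150e-01  1.728e+00 -1.000e-03  1.100e+00 -1.170e-01] [ 0.77608863 -0.53543479 -3.55887669] [-0.0331609  -0.07393374 -0.02073385]
```

View pics/w4.png

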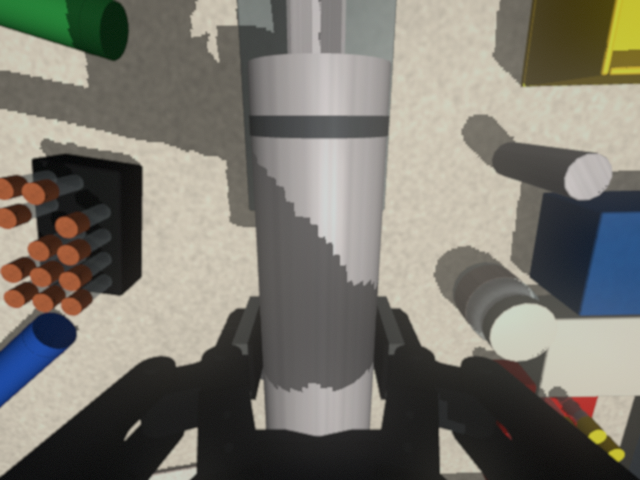

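Run:
```python
import cv2
im=cv2.imread("pics/w4.png")
cv2.imwrite("pics/c5.png",cv2.convertScaleAbs(cv2.resize(im[0:80,225:405],None,fx=4.4,fy=4.4,interpolation=cv2.INTER_CUBIC),alpha=1.5))
```

```text
(no output)
```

View pics/c5.png

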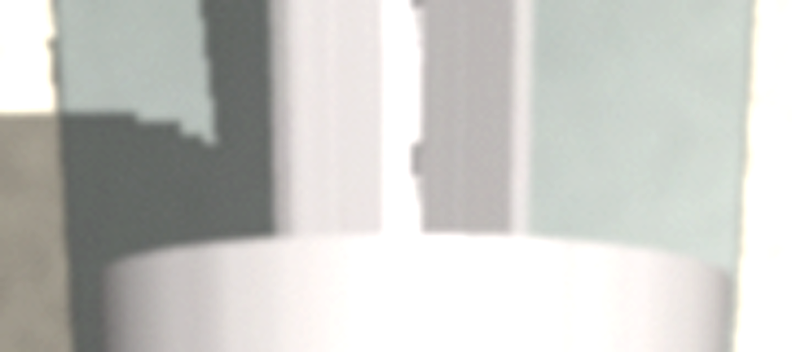

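Run:
```python
from h import *
import pickle
s,c=pickle.load(open("w4.pkl","rb"))
for name,l,r,z in (("rail",[(271,20),(275,200)],[(533,20),(529,200)],.071),("base",[(56,50),(66,200)],[(752,50),(741,200)],.010)):
  for a,b in zip(l,r):
    A=ray(c,(a[0]/4.4+225,a[1]/4.4),z);B=ray(c,(b[0]/4.4+225,b[1]/4.4),z); m=(A+B)/2
    print(name,A,B,"w",abs(A[0]-B[0]),"mid",m)
# where is canister in hand: project front end for centre offset
def f(p):
    o=[]
    X=np.array(s['tool_pos'])+s['ee_rot']@np.array([p[0]+.085,p[1],p[2]])
    return X
for off in(.0,.005,.01,.015):
    P=[np.array(s['tool_pos'])+s['ee_rot']@np.array([off+.085,.022*np.cos(a),-.008+.022*np.sin(a)]) for a in np.linspace(0,6.28,60)]
    u=proj(c,P); print(off,u.min(0),u.max(0))
```

```text
rail [0.56698779 0.06876419 0.071     ] [0.60651573 0.06787602 0.071     ] w 0.03952794515937508 mid [0.58675176 0.06832011 0.071     ]
rail [0.5664325  0.04433909 0.071     ] [0.60593821 0.04345815 0.071     ] w 0.039505719084654056 mid [0.58618535 0.04389862 0.071     ]
base [0.52290705 0.0799144  0.01      ] [0.65107405 0.07703811 0.01      ] w 0.12816700037945816 mid [0.58699055 0.07847625 0.01      ]
base [0.52257851 0.05505951 0.01      ] [0.65008092 0.05221633 0.01      ] w 0.1275024032340467 mid [0.58632972 0.05363792 0.01      ]
0.0 [243.204251    91.89195525] [386.30921722  99.06073541]
0.005 [242.1726917   70.62156962] [387.29433733  84.40476863]
0.01 [241.11180197  48.63149534] [388.30778058  69.40696851]
0.015 [240.02031284  25.88457758] [389.35078627  54.05523466]
```

Request:
{"op": "jog_arm", "data": {"rows": [[[0,15,-1,0,0],[0,25,-1.3,0,0],[0,25,-1,5,0],[0,13,0,15,0],[0,0,0,25,0],[0,0,0,25,0],[0,0,0,25,0],[0,0,0,20,0],[0,0,0,10,0],[0,0,0,5,0],[0,0,0,0,0],[0,0,0,0,0]]]}}

```text
time: 8.65
tool_pos: [0.5833, -0.0028, 0.094]
ee_rot: [[0.025, 1.0, 0.001], [1.0, -0.025, -0.0], [0.0, 0.001, -1.0]]
force: [-0.1, 0.2, -3.1]
width: 0.0422
```

Run:
```python
from h import *
import pickle
s=status.get_state(); c=camera_info("wrist"); im=grab_frame("wrist"); cv2.imwrite("pics/w5.png",im[:,:,::-1]); pickle.dump((s,c),open("w5.pkl","wb"))
im=grab_frame("scene"); cv2.imwrite("pics/s5.png",cv2.resize(im[130:310,320:510,::-1],None,fx=3.3,fy=3.3))
print(s['time'],s['tool_pos'],s['ee_rot'].round(4),s['joint_pos'].round(3),s['force'],s['ft_torque'])
```

```text
8.65 [ 0.58329744 -0.00283046  0.09400453] [[ 0.0248  0.9997  0.0012]
 [ 0.9997 -0.0248 -0.    ]
 [ 0.      0.0012 -1.    ]] [-0.007  0.463  1.838 -0.     0.839  0.017] [-0.10260919  0.24127255 -3.05988504] [ 0.00763278 -0.03371153 -0.00751362]
```

View pics/w5.png

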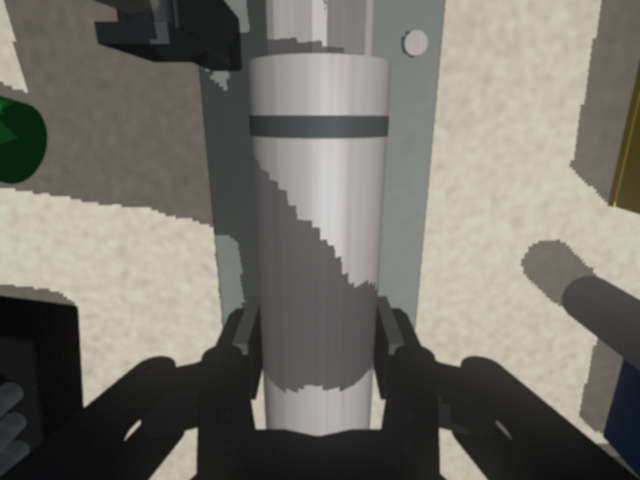

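View pics/s5.png

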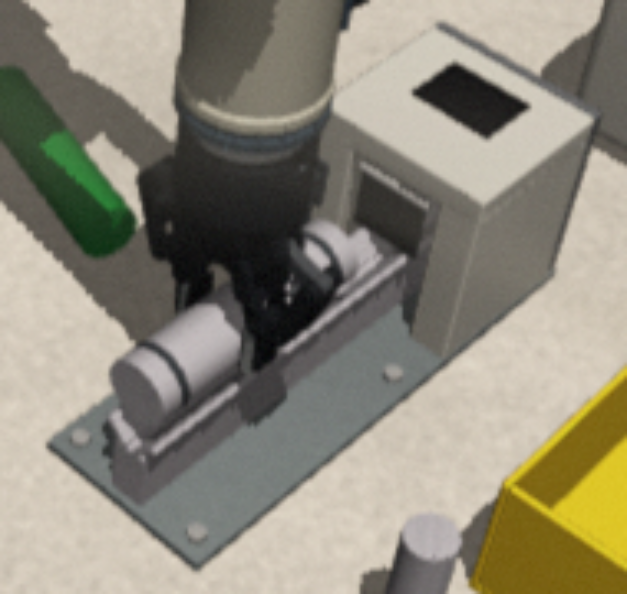

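The rail (columns 267–372) and the canister (249–391) share a mid column of ~320, so they are aligned. Now lowering slowly.

Request:
{"op": "jog_arm", "data": {"rows": [[[0,0,0,4,0],[0,0,0,4,0],[0,0,0,3,0],[0,0,0,1.5,0],[0,0,0,1,0],[0,0,0,0,0]]]}}

```text
time: 9.35
tool_pos: [0.5826, -0.0027, 0.0796]
ee_rot: [[0.025, 1.0, -0.0], [1.0, -0.025, -0.0], [-0.0, -0.0, -1.0]]
force: [-0.3, 0.4, -2.6]
width: 0.0422
```

Request:
{"op": "jog_arm", "data": {"rows": [[[0,0,0,1,0],[0,0,0,0.5,0],[0,0,0,0,0]]]}}

```text
time: 9.65
tool_pos: [0.5829, -0.0027, 0.0784]
ee_rot: [[0.025, 1.0, 0.001], [1.0, -0.025, -0.0], [-0.0, 0.001, -1.0]]
force: [-0.0, 0.5, -2.1]
width: 0.0422
```

Request:
{"op": "jog_arm", "data": {"rows": [[[0,0,0,0.5,0],[0,0,0,0,0]]]}}

```text
time: 9.85
tool_pos: [0.5832, -0.0027, 0.0781]
ee_rot: [[0.025, 1.0, 0.001], [1.0, -0.025, -0.0], [0.0, 0.001, -1.0]]
force: [1.2, -0.3, -0.4]
width: 0.0421
```

Request:
{"op": "jog_arm", "data": {"rows": [[[0,0,0,0.5,0],[0,0,0,0,0]]]}}

```text
time: 10.05
tool_pos: [0.5835, -0.0028, 0.0778]
ee_rot: [[0.025, 1.0, 0.002], [1.0, -0.025, -0.0], [-0.0, 0.002, -1.0]]
force: [3.8, 0.3, 2.7]
width: 0.0422
```

Request:
{"op": "jog_arm", "data": {"rows": [[[0,0,0,0.5,0],[0,0,0,0,0]]]}}

```text
time: 10.25
tool_pos: [0.5837, -0.0028, 0.0776]
ee_rot: [[0.025, 1.0, 0.002], [1.0, -0.025, -0.0], [-0.0, 0.002, -1.0]]
force: [2.5, -0.2, 6.5]
width: 0.0424
```

Contact at z = 0.0776 with gentle force. Releasing.

Request:
{"op": "jog_arm", "data": {"rows": [[[0.6,0,0,0,0],[0.7,0,0,0,0],[0.85,0,0,0,0],[1,0,0,0,0],[1,0,0,0,0],[1,0,0,0,0]]]}}

```text
time: 10.85
tool_pos: [0.5826, -0.0027, 0.0767]
ee_rot: [[0.025, 1.0, -0.0], [1.0, -0.025, -0.0], [-0.0, -0.0, -1.0]]
force: [-0.6, 0.1, 1.5]
width: 0.0853
```

Request:
{"op": "jog_arm", "data": {"rows": [[[1,0,0,-5,0],[1,0,0,-15,0],[1,0,0,-25,0],[1,0,0,-25,0],[1,0,0,-15,0],[0,0,0,0,0]]]}}

```text
time: 11.45
tool_pos: [0.5843, -0.0027, 0.1647]
ee_rot: [[0.025, 1.0, 0.005], [1.0, -0.025, -0.0], [0.0, 0.005, -1.0]]
force: [1.4, 0.9, -0.2]
width: 0.073
```

Run:
```python
from h import *
import pickle
s=status.get_state(); c=camera_info("wrist"); im=grab_frame("wrist"); cv2.imwrite("pics/w6.png",im[:,:,::-1]); pickle.dump((s,c),open("w6.pkl","wb"))
im=grab_frame("scene"); cv2.imwrite("pics/s6.png",cv2.resize(im[130:310,320:510,::-1],None,fx=3.3,fy=3.3))
print(s['time'],s['tool_pos'],s['ee_rot'].round(4),s['joint_pos'].round(3),s['force'],s['ft_torque'],s['width'])
```

```text
11.45 [ 0.58428833 -0.00273994  0.16473078] [[ 2.470e-02  9.997e-01  4.800e-03]
 [ 9.997e-01 -2.470e-02 -0.000e+00]
 [ 1.000e-04  4.800e-03 -1.000e+00]] [-0.007  0.369  1.793 -0.     0.974  0.017] [ 1.44618804  0.93746119 -0.23779518] [ 0.01098776  0.02447813 -0.05865047] 0.07300245257904843
```

View pics/w6.png

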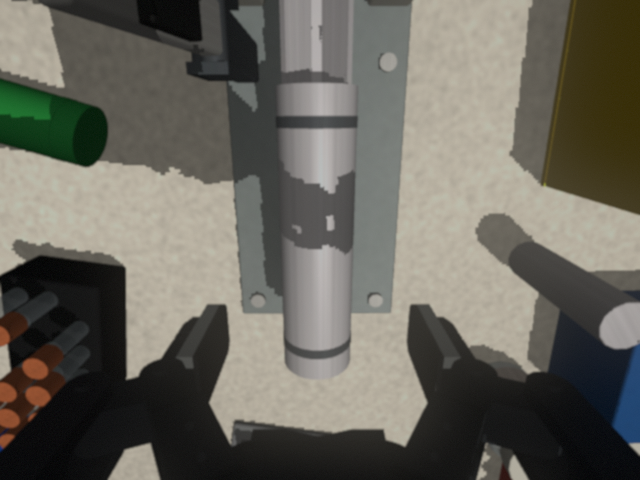

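View pics/s6.png

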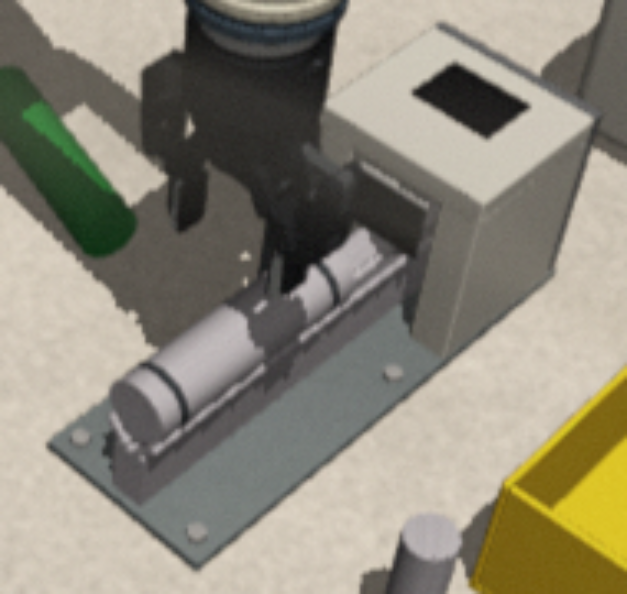

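Run:
```python
from h import *
import pickle
s,c=pickle.load(open("w6.pkl","rb")); S=camera_info("scene")
cp=-c["R"].T@c["t"]; print("cam",cp, "rel tool",s['ee_rot'].T@(cp-s['tool_pos']))
u=proj(S,[cp,s['tool_pos']]); print(u, (u-[320,130])*3.3)
W=np.array([[277,92],[357,92],[276,130],[358,130],[285,352],[350,352],[316,377]])
print(fitcyl([c],[W],[.5845,.007,1.546],zc=.085))
im=grab_frame("scene")
cv2.imwrite("pics/s7.png",cv2.convertScaleAbs(cv2.resize(im[60:260,330:460,::-1],None,fx=3,fy=3,interpolation=cv2.INTER_CUBIC),alpha=2))
```

```text
cam [0.58667217 0.07645947 0.29753075] rel tool [ 0.0792451   0.00106787 -0.13278983]
[[428.9091925  130.10917398]
 [391.48354095 205.93012857]] [[359.40033525   0.36027415]
 [235.89568513 250.5694243 ]]
(array([0.58558803, 0.00958871, 1.54848162]), array([ 1.75,  1.68, -0.57, -0.49,  0.74,  0.72,  0.  ]))
```

View pics/s7.png

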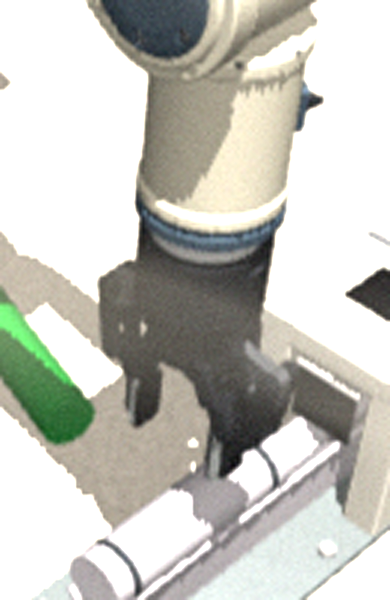

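No camera body exists at its optical position (297,210 in the crop), so there's nothing there to hit. The canister is settled in the V. I'll shut the fingers and go behind the rear end, at y ≈ -0.077.

Request:
{"op": "jog_arm", "data": {"rows": [[[0,-20,0,0,0],[0,-35,0,0,0],[0,-30,0,0,0],[0,-17,0,0,0],[0,0,0,20,0],[0,0,0,30,0],[0,0,0,22,0],[0,0,0,8,0],[0,0,0,2.5,0],[0,0,0,0,0],[0,0,0,0,0]]]}}

```text
time: 12.7
tool_pos: [0.5809, -0.1047, 0.0802]
ee_rot: [[0.025, 1.0, 0.001], [1.0, -0.025, -0.0], [-0.0, 0.001, -1.0]]
force: [-0.3, 0.1, -0.1]
width: -0.0002
```

Run:
```python
from h import *
s=status.get_state(); print(s['time'],s['tool_pos'],s['force'],s['width'])
im=grab_frame("scene")
cv2.imwrite("pics/s8.png",cv2.convertScaleAbs(cv2.resize(im[110:310,310:510,::-1],None,fx=3,fy=3,interpolation=cv2.INTER_CUBIC),alpha=1.5))
im=grab_frame("wrist"); cv2.imwrite("pics/w8.png",im[:,:,::-1])
```

```text
12.7 [ 0.58088617 -0.10470907  0.08020988] [-0.25067707  0.12722384 -0.08328283] -0.00016943380781982045
```

View pics/s8.png

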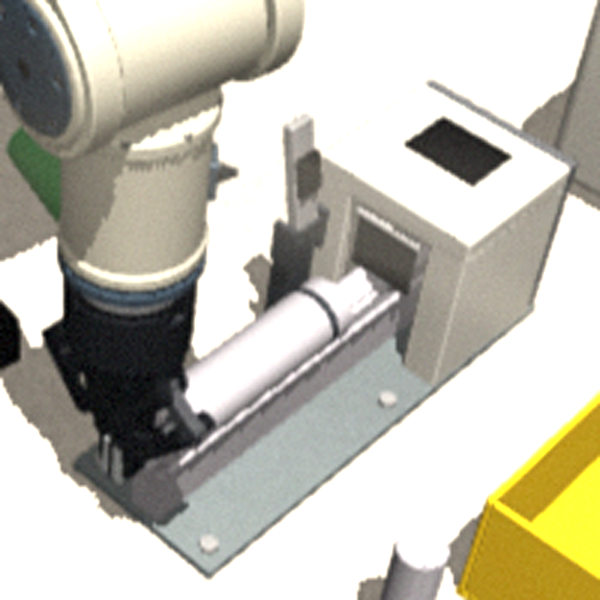

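View pics/w8.png

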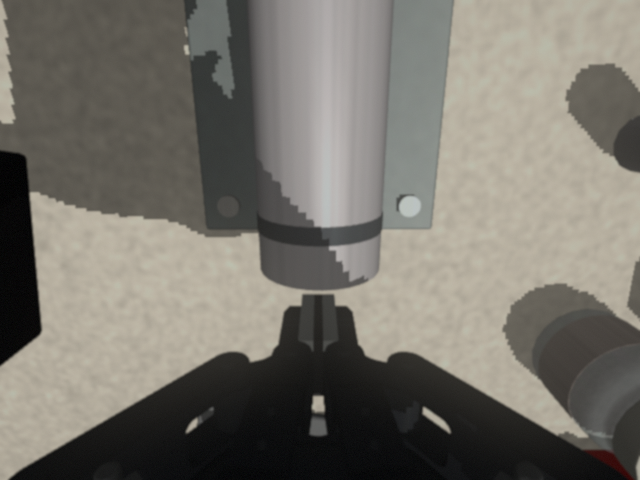

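Request:
{"op": "jog_arm", "data": {"rows": [[[0,4,0,-2,0],[0,6,0,0,0],[0,2,0,0,0],[0,2,0,0,0],[0,2,0,0,0],[0,2,0,0,0]]]}}

```text
time: 13.4
tool_pos: [0.5806, -0.0869, 0.0813]
ee_rot: [[0.024, 1.0, -0.0], [1.0, -0.024, -0.001], [-0.001, 0.0, -1.0]]
force: [0.5, -2.8, 1.6]
width: -0.0003
```

Request:
{"op": "jog_arm", "data": {"rows": [[[0,3,0,0,0],[0,3,0,0,0],[0,4,0,0,0],[0,5,0,0,0],[0,5,0,0,0]]]}}

```text
time: 13.9
tool_pos: [0.581, -0.0663, 0.0813]
ee_rot: [[0.025, 1.0, -0.0], [1.0, -0.025, 0.0], [-0.0, -0.0, -1.0]]
force: [-0.2, -4.2, 0.4]
width: 0.0004
```

Request:
{"op": "jog_arm", "data": {"rows": [[[0,5,0,0,0],[0,5,0,0,0],[0,5,0,0,0],[0,5,0,0,0],[0,5,0,0,0],[0,5,0,0,0]]]}}

```text
time: 14.5
tool_pos: [0.5818, -0.0363, 0.0813]
ee_rot: [[0.025, 1.0, -0.0], [1.0, -0.025, 0.0], [-0.0, -0.0, -1.0]]
force: [-0.9, -3.4, 0.9]
width: -0.0001
```

Request:
{"op": "jog_arm", "data": {"rows": [[[0,3,0,0,0],[0,3,0,0,0],[0,3,0,0,0],[0,3,0,0,0],[0,3,0,0,0],[0,3,0,0,0]]]}}

```text
time: 15.1
tool_pos: [0.5822, -0.0189, 0.0813]
ee_rot: [[0.025, 1.0, -0.0], [1.0, -0.025, -0.0], [-0.0, -0.0, -1.0]]
force: [-0.7, -5.4, 1.6]
width: -0.0
```

Run:
```python
from h import *
s=status.get_state(); print(s['time'],s['tool_pos'],s['force'],s['width'])
im=grab_frame("scene")
cv2.imwrite("pics/s9.png",cv2.convertScaleAbs(cv2.resize(im[110:310,310:510,::-1],None,fx=3,fy=3,interpolation=cv2.INTER_CUBIC),alpha=1.5))
```

```text
15.1 [ 0.58219469 -0.01890604  0.08128076] [-0.71581543 -5.35885228  1.64561844] -4.3613494637935636e-05
```

View pics/s9.png

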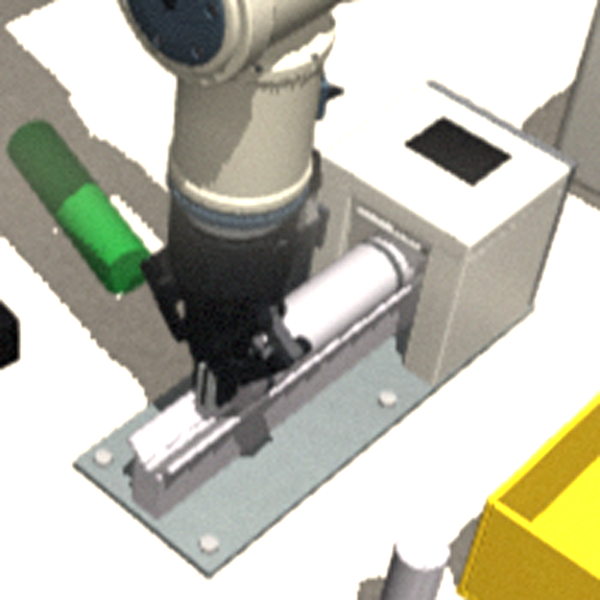

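Request:
{"op": "jog_arm", "data": {"rows": [[[0,4,0,0,0],[0,4,0,0,0],[0,4,0,0,0],[0,4,0,0,0],[0,4,0,0,0],[0,3,0,0,0]]]}}

```text
time: 15.75
tool_pos: [0.5828, 0.0042, 0.0813]
ee_rot: [[0.025, 1.0, -0.0], [1.0, -0.025, -0.0], [-0.0, -0.0, -1.0]]
force: [-0.2, -5.7, 0.7]
width: 0.0
```

Request:
{"op": "jog_arm", "data": {"rows": [[[0,2,0,0,0],[0,2,0,0,0],[0,2,0,0,0],[0,2,0,0,0]]]}}

```text
time: 16.15
tool_pos: [0.5829, 0.0121, 0.0813]
ee_rot: [[0.025, 1.0, -0.0], [1.0, -0.025, -0.0], [-0.0, -0.0, -1.0]]
force: [-0.4, -5.8, 2.4]
width: 0.0001
```

Request:
{"op": "jog_arm", "data": {"rows": [[[0,2,0,0,0],[0,2,0,0,0],[0,2,0,0,0]]]}}

```text
time: 16.45
tool_pos: [0.5831, 0.0182, 0.0813]
ee_rot: [[0.025, 1.0, -0.0], [1.0, -0.025, -0.0], [-0.0, -0.0, -1.0]]
force: [-0.8, -5.1, 1.2]
width: 0.0001
```

Request:
{"op": "jog_arm", "data": {"rows": [[[0,1.5,0,0,0],[0,1.5,0,0,0]]]}}

```text
time: 16.65
tool_pos: [0.5832, 0.0212, 0.0813]
ee_rot: [[0.025, 1.0, -0.0], [1.0, -0.025, -0.0], [-0.0, -0.0, -1.0]]
force: [-1.2, -8.7, 1.7]
width: 0.0002
```

Request:
{"op": "jog_arm", "data": {"rows": [[[0,1.5,0,0,0],[0,1.5,0,0,0]]]}}

```text
time: 16.85
tool_pos: [0.5832, 0.0238, 0.0813]
ee_rot: [[0.025, 1.0, -0.0], [1.0, -0.025, -0.001], [-0.001, -0.0, -1.0]]
force: [-0.5, -7.2, 1.0]
width: -0.0001
```

Request:
{"op": "jog_arm", "data": {"rows": [[[0,1.5,0,0,0],[0,1.5,0,0,0]]]}}

```text
time: 17.05
tool_pos: [0.5833, 0.0268, 0.0813]
ee_rot: [[0.025, 1.0, -0.0], [1.0, -0.025, -0.001], [-0.001, -0.0, -1.0]]
force: [-1.0, -7.2, 1.3]
width: -0.0
```

Request:
{"op": "jog_arm", "data": {"rows": [[[0,1.5,0,0,0],[0,1.5,0,0,0]]]}}

```text
time: 17.25
tool_pos: [0.5834, 0.0297, 0.0813]
ee_rot: [[0.025, 1.0, -0.0], [1.0, -0.025, -0.001], [-0.001, -0.0, -1.0]]
force: [-1.5, -9.8, 1.9]
width: -0.0001
```

Request:
{"op": "jog_arm", "data": {"rows": [[[0,0.7,0,0,0],[0,0,0,0,0]]]}}

```text
time: 17.45
tool_pos: [0.5834, 0.0298, 0.0813]
ee_rot: [[0.024, 1.0, -0.0], [1.0, -0.024, -0.002], [-0.002, -0.0, -1.0]]
force: [-0.8, -12.4, 1.7]
width: -0.0001
```

Request:
{"op": "jog_arm", "data": {"rows": [[[0,0.7,0,0,0],[0,0,0,0,0]]]}}

```text
time: 17.65
tool_pos: [0.5834, 0.0298, 0.0813]
ee_rot: [[0.024, 1.0, -0.0], [1.0, -0.024, -0.003], [-0.003, -0.0, -1.0]]
force: [-1.5, -16.2, 1.9]
width: 0.0003
```

Request:
{"op": "jog_arm", "data": {"rows": [[[0,0.7,0,0,0],[0,0,0,0,0]]]}}

```text
time: 17.85
tool_pos: [0.5834, 0.0298, 0.0813]
ee_rot: [[0.024, 1.0, -0.0], [1.0, -0.024, -0.004], [-0.004, -0.0, -1.0]]
force: [-0.1, -20.2, 1.8]
width: -0.0002
```

The plate met the canister at TCP y ≈ 0.020 and stopped hard at 0.0298, about 10 mm of travel, with force rising to 20 N and no motion. The front end is then at reader x ≈ 144 mm, within 138–162. Now I back off and go round to the outer side of the clamp.

Request:
{"op": "jog_arm", "data": {"rows": [[[0,-2,0,0,0],[0,-6,0,0,0],[0,-9,0,-5,0],[0,0,0,-25,0],[0,0,0,-45,0],[0,0,0,-45,0],[0,0,0,-35,0],[0,0,-20,-10,0],[0,0,-40,0,0],[0,0,-35,0,0],[0,0,-10,0,0],[0,0,0,0,0]]]}}

```text
time: 19.05
tool_pos: [0.4774, 0.018, 0.2469]
ee_rot: [[0.025, 1.0, 0.001], [1.0, -0.025, 0.0], [0.0, 0.001, -1.0]]
force: [-0.5, 0.5, 0.4]
width: 0.0001
```

Run:
```python
from h import *
import pickle
s=status.get_state(); c=camera_info("wrist"); print(s['time'],s['tool_pos'],s['force'],s['joint_pos'].round(3))
im=grab_frame("wrist"); cv2.imwrite("pics/w10.png",im[:,:,::-1]);pickle.dump((s,c),open("w10.pkl","wb"))
im=grab_frame("scene")
cv2.imwrite("pics/s10.png",cv2.convertScaleAbs(cv2.resize(im[110:310,310:510,::-1],None,fx=3,fy=3,interpolation=cv2.INTER_CUBIC),alpha=1.5))
```

```text
19.05 [0.47737531 0.01795347 0.24688773] [-0.46999804  0.52547384  0.41519691] [0.034 0.113 1.93  0.    1.098 0.059]
```

View pics/w10.png

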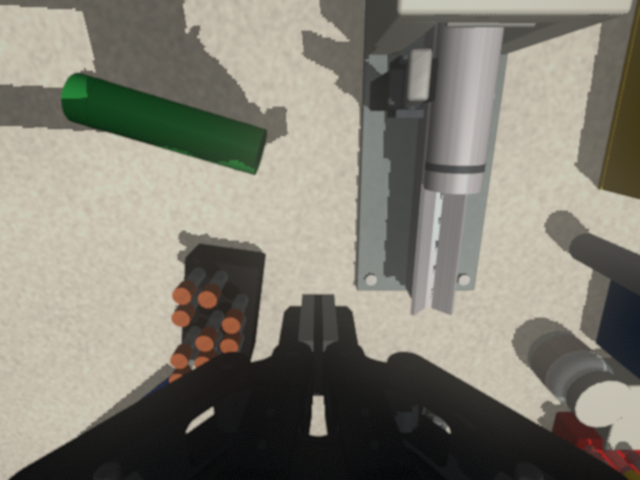

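View pics/s10.png

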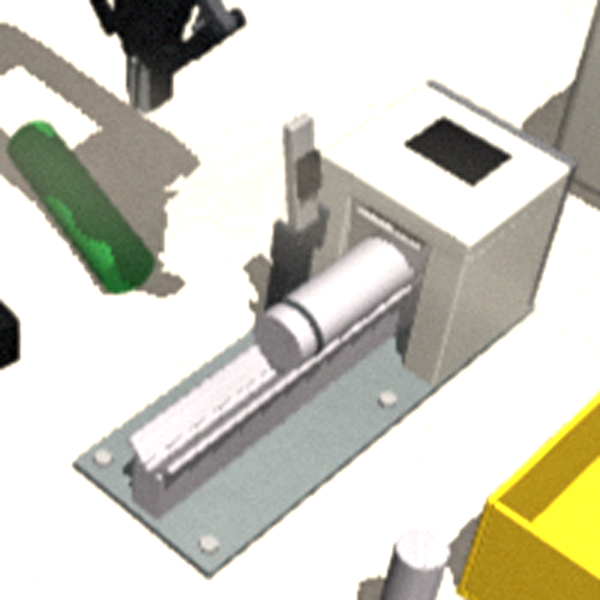

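Run:
```python
from h import *
import pickle
s,c=pickle.load(open("w10.pkl","rb"))
for u in [(411,48),(432,48),(411,101),(430,101)]:
  for z in(.2,): print(u,ray(c,u,z).round(4))
# canister rear centre rim: bottom of hull ~ (453,192)
print("rear top",ray(c,(453,175),.107), ray(c,(425,187),.085),ray(c,(481,190),.085))
```

```text
(411, 48) [0.5213 0.124  0.2   ]
(432, 48) [0.5304 0.1238 0.2   ]
(411, 101) [0.5224 0.1024 0.2   ]
(430, 101) [0.531  0.1022 0.2   ]
rear top [0.57757118 0.05377989 0.107     ] [0.56404642 0.04129136 0.085     ] [0.60877157 0.03782557 0.085     ]
```

Request:
{"op": "jog_arm", "data": {"rows": [[[0,20,0,0,0],[0,40,0,0,0],[0,27,0,0,0],[0,7,0,15,0],[0,0,0,25,0],[0,0,0,14,0],[0,0,10,4,0],[0,0,10,0,0],[0,0,3,0,0],[0,0,0,0,0]]]}}

```text
time: 20.15
tool_pos: [0.5051, 0.1114, 0.189]
ee_rot: [[0.025, 1.0, 0.002], [1.0, -0.025, 0.0], [0.0, 0.002, -1.0]]
force: [-0.2, 0.3, 0.0]
width: -0.0004
```

Run:
```python
from h import *
s=status.get_state(); print(s['time'],s['tool_pos'],s['force'],s['joint_pos'].round(3))
im=grab_frame("wrist"); cv2.imwrite("pics/w11.png",im[:,:,::-1])
im=grab_frame("scene")
cv2.imwrite("pics/s11.png",cv2.convertScaleAbs(cv2.resize(im[110:310,310:510,::-1],None,fx=3,fy=3,interpolation=cv2.INTER_CUBIC),alpha=1.5))
```

```text
20.15 [0.50507534 0.11136122 0.18901314] [-0.23572524  0.27806549  0.02100115] [ 0.214  0.243  1.912 -0.     0.984  0.239]
```

View pics/w11.png

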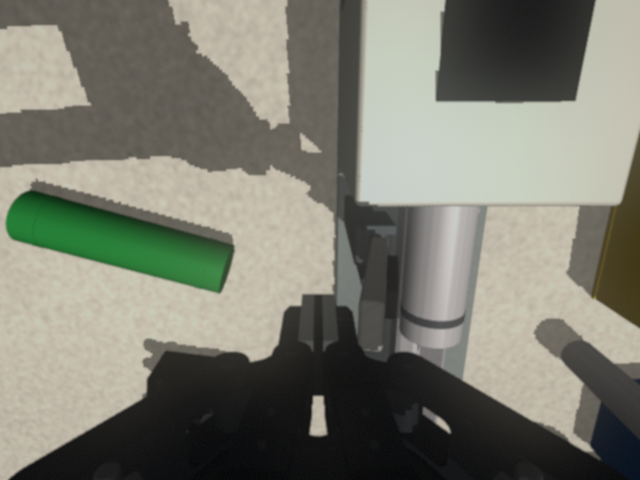

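View pics/s11.png

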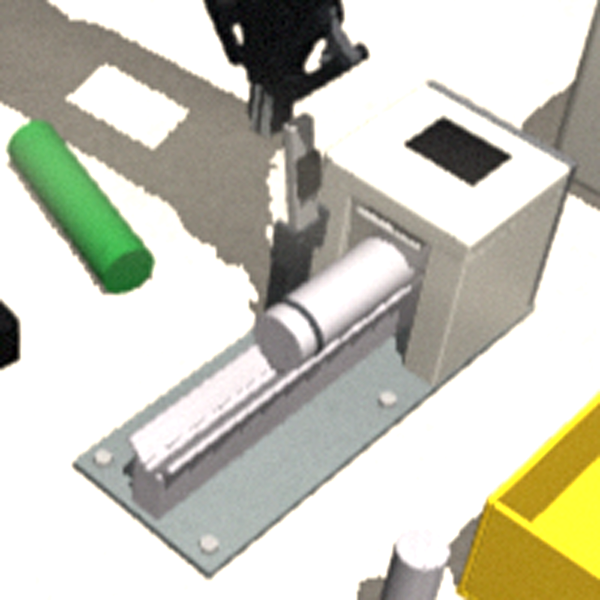

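Request:
{"op": "jog_arm", "data": {"rows": [[[0,0,4,0,0],[0,0,5,0,0],[0,0,6,0,0],[0,0,7,0,0],[0,0,7,0,0],[0,0,7,0,0]]]}}

```text
time: 20.85
tool_pos: [0.5399, 0.1104, 0.188]
ee_rot: [[0.025, 1.0, -0.001], [1.0, -0.025, -0.0], [-0.0, -0.001, -1.0]]
force: [-1.9, 1.0, -1.1]
width: 0.0001
```

Request:
{"op": "jog_arm", "data": {"rows": [[[0,0,5.5,1.5,0],[0,0,5.5,2,0],[0,0,5.5,2,0],[0,0,5,3,0],[0,0,5,3,0],[0,0,4.5,4,0]]]}}

```text
time: 21.45
tool_pos: [0.5711, 0.1097, 0.1727]
ee_rot: [[0.025, 1.0, 0.001], [1.0, -0.025, 0.0], [0.0, 0.001, -1.0]]
force: [0.2, -0.3, 2.8]
width: -0.0003
```

Run:
```python
from h import *
s=status.get_state(); print(s['time'],s['tool_pos'],s['force'],s['joint_pos'].round(3))
im=grab_frame("scene")
cv2.imwrite("pics/s12.png",cv2.convertScaleAbs(cv2.resize(im[110:310,310:510,::-1],None,fx=3,fy=3,interpolation=cv2.INTER_CUBIC),alpha=1.5))
```

```text
21.45 [0.57109389 0.109714   0.17265759] [ 0.22914778 -0.2756102   2.76441962] [ 0.187  0.358  1.79  -0.     0.993  0.212]
```

View pics/s12.png

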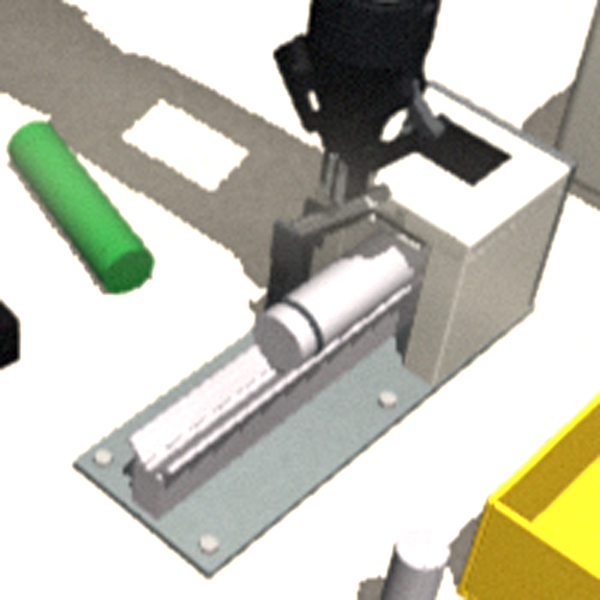

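Request:
{"op": "jog_arm", "data": {"rows": [[[0,0,5.5,3,0],[0,0,5.5,3,0],[0,0,5,4,0],[0,0,3,5,0],[0,0,3,5.5,0],[0,0,2,5.5,0],[0,0,1.5,5,0],[0,0,1,3,0],[0,0,0,0,0]]]}}

```text
time: 22.4
tool_pos: [0.5967, 0.109, 0.1382]
ee_rot: [[0.025, 1.0, -0.001], [1.0, -0.025, -0.0], [-0.0, -0.001, -1.0]]
force: [0.1, -0.1, -0.3]
width: 0.0001
```

Run:
```python
from h import *
s=status.get_state(); print(s['time'],s['tool_pos'],s['force'],s['joint_pos'].round(3))
im=grab_frame("scene")
cv2.imwrite("pics/s13.png",cv2.convertScaleAbs(cv2.resize(im[110:310,310:510,::-1],None,fx=3,fy=3,interpolation=cv2.INTER_CUBIC),alpha=1.5))
```

```text
22.4 [0.59667138 0.10903387 0.13816452] [ 0.13901729 -0.08041069 -0.25131363] [0.178 0.436 1.759 0.    0.948 0.203]
```

View pics/s13.png

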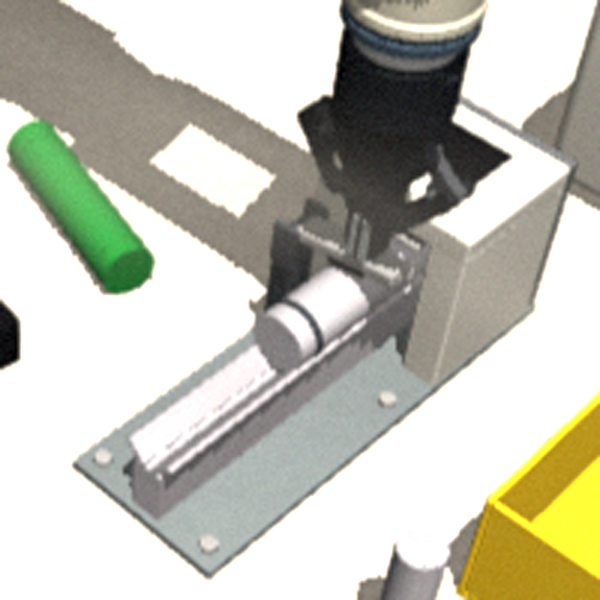

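Request:
{"op": "jog_arm", "data": {"rows": [[[0,0,4,2,0],[0,0,3,2,0],[0,0,0,1.5,0],[0,0,0,1,0]]]}}

```text
time: 22.85
tool_pos: [0.6044, 0.1089, 0.1323]
ee_rot: [[0.025, 1.0, 0.001], [1.0, -0.025, 0.0], [0.0, 0.001, -1.0]]
force: [1.4, 0.8, 1.8]
width: 0.0001
```

Request:
{"op": "jog_arm", "data": {"rows": [[[0,0,0,1,0],[0,0,0,1,0]]]}}

```text
time: 23.05
tool_pos: [0.6042, 0.1089, 0.1304]
ee_rot: [[0.025, 1.0, 0.001], [1.0, -0.025, 0.0], [0.0, 0.001, -1.0]]
force: [2.0, -0.9, 5.3]
width: -0.0001
```

Request:
{"op": "jog_arm", "data": {"rows": [[[0,0,0,1,0],[0,0,0,0,0]]]}}

```text
time: 23.25
tool_pos: [0.6043, 0.1089, 0.1302]
ee_rot: [[0.025, 1.0, 0.001], [1.0, -0.025, 0.0], [0.0, 0.001, -1.0]]
force: [-1.8, -0.5, 8.0]
width: -0.0
```

Request:
{"op": "jog_arm", "data": {"rows": [[[0,0,0,0.5,0],[0,0,0,0,0]]]}}

```text
time: 23.45
tool_pos: [0.6043, 0.1089, 0.1301]
ee_rot: [[0.025, 1.0, 0.001], [1.0, -0.025, 0.0], [0.0, 0.001, -1.0]]
force: [-1.3, -0.4, 12.4]
width: -0.0
```

Request:
{"op": "jog_arm", "data": {"rows": [[[0,0,0,-2,0],[0,0,0,-8,0],[0,0,0,-25,0],[0,0,0,-35,0],[0,0,0,-30,0],[0,-20,-20,-10,0],[0,-40,-30,0,0],[0,-40,-30,0,0],[0,-30,-20,0,0],[0,0,0,0,0],[0,0,0,0,0]]]}}

```text
time: 24.55
tool_pos: [0.5007, -0.019, 0.2393]
ee_rot: [[0.026, 1.0, 0.001], [1.0, -0.026, 0.0], [0.0, 0.001, -1.0]]
force: [-0.2, -0.6, 0.2]
width: -0.0
```

Run:
```python
from h import *
import pickle
s=status.get_state();c=camera_info("wrist"); print(s['time'],s['tool_pos'],s['force'])
im=grab_frame("wrist"); cv2.imwrite("pics/w14.png",im[:,:,::-1]);pickle.dump((s,c),open("w14.pkl","wb"))
im=grab_frame("scene");cv2.imwrite("pics/s14f.png",im[:,:,::-1])
cv2.imwrite("pics/s14.png",cv2.convertScaleAbs(cv2.resize(im[110:310,310:510,::-1],None,fx=3,fy=3,interpolation=cv2.INTER_CUBIC),alpha=1.5))
```

```text
24.55 [ 0.50065689 -0.01904944  0.23930002] [-0.23831135 -0.56015916  0.23800848]
```

View pics/w14.png

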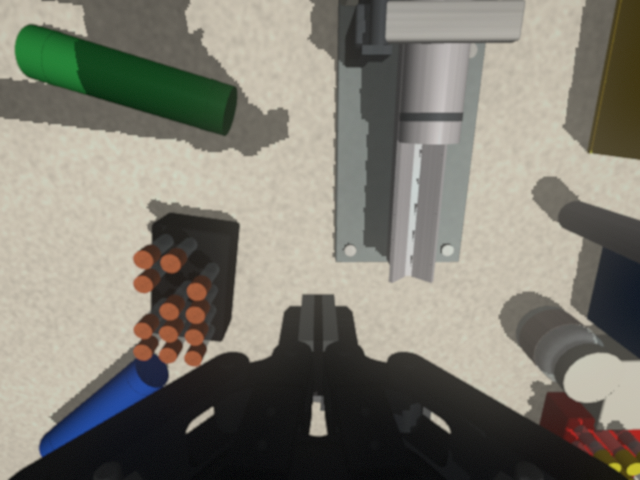

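View pics/s14.png

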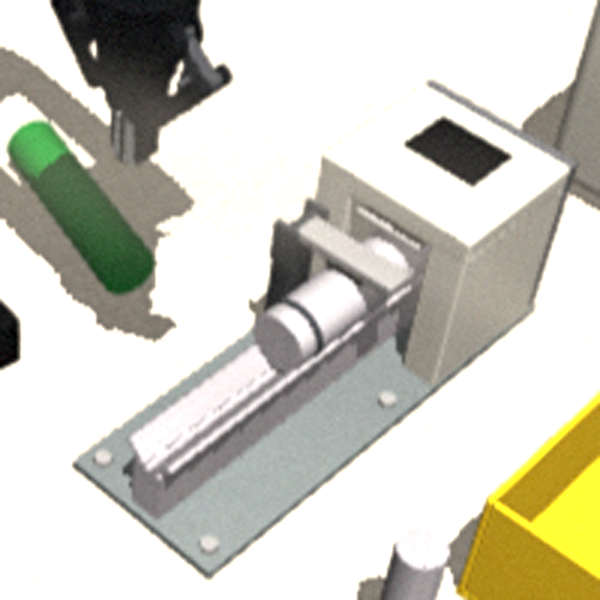

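View pics/s14f.png

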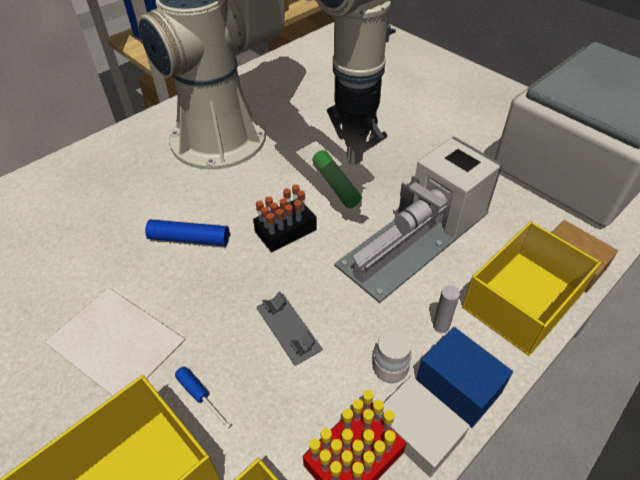

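The clamp arm lies level across the canister, whose rear end sits at the same pixel as before clamping (~(285,345) in the crop). The bystanders look unmoved and the gripper is clear.

Run:
```python
import cv2,numpy as np
a=cv2.imread("pics/s10.png").astype(int);b=cv2.imread("pics/s14.png").astype(int)
print("rear-end diff",np.abs(a-b)[300:375,250:330].mean())
from bench import ticket
print(ticket.finish_job())
```

```text
rear-end diff 2.6486111111111112
the job is handed in; nothing more can be done
None
```

The job is done and handed in at about 24.6 s of the 72 s allowed. No verdict came back.

- **Laying in:** I laid the canister in the V-channel at about x = -60 mm in the reader's frame, 5 mm behind the suggested spot. I let go at light contact, about 6 N, and it settled level.
- **Pushing home:** I slid it through the flap at about 5 N. The plate's resistance began at tool y ≈ 20 mm, and the canister stopped dead at 29.8 mm while the push rose to 20 N. That is about 10 mm of plate travel, so it was against its stop. The push ended 2 N above the 12 to 18 N you gave. The front end is at about x = 144 mm, within your 138 to 162 mm.
- **Clamping:** Only then I swung the clamp arm over and pressed it onto the canister with up to 12 N. The fingertips stopped about 122 mm above the bench, which matches the arm lying level.

**Last checks:** The final pictures show the clamp level across the canister and the canister's rear end unmoved by clamping. The bystanders look unmoved by eye, and the gripper is clear, reading no contact force. I could not see the plate itself, so its position rests on the force and travel readings.

**Disagreements:** The scene camera's fit put the reader about 5 mm from the top camera's, and the wrist camera read about 2 mm off sideways. I corrected for this by lining up the canister and the rail in the same wrist picture.

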